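Tip a tray of bottle stoppers into the feeder hopper

TASK

At the cellar's bottling bench, slide the hopper's flat cover fully open, then lift the tray by the bar at its end to tip all six stoppers into the hopper. Lower the tray gently all the way back down without letting it drop, and let go; leave the cover open, every stopper inside the hopper, and the bottle, jar and hammer where they are.

Things in the scene. Friction and masses are not known exactly. Their poses are not given: they have to be found in the camera images.
- feeder: Stopper feeder bolted to the bench, 0.22 m wide (x), 0.53 m long (y). Origin on the bench surface under the middle of the tray's hinge line; x along the hinge line, z up. Along y: tipping tray on the +y side, steel hopper from 0 to -150 mm, grey deck (98 mm high, the cover slides over it) from -150 to -300 mm. Turned at most 0.25 rad from the world axes.
- cover (a joint): Flat aluminium cover (200 x 147 x 5 mm, top 106 mm above the bench) closing the hopper's mouth; slide in m: 0 = closed, 0.145 = fully open at its stop, grows along the feeder's -y. Rubs with about 2 N, stays where it is left; starts 0 to 30 mm open.
- cover_tab (a point): Middle of the top edge of the cover's upright tab, 138 mm above the bench. The tab is 70 mm long (feeder x), 12 mm thick (feeder y), and stands 32 mm above the cover; in the feeder frame it is at y = -136.5 mm minus the cover's joint value.
- tray (a joint): Hinge of the steel tipping tray, rad: 0 = level on its rest, grows as its bar end is lifted, limit 1.2. Hinge line 115 mm above the feeder's origin, along its x. Tray 170 mm wide, floor from y -12 to +180 mm, walls 40 mm high on three sides, open over the hopper. 0.6 kg empty; it falls back if let go while raised. Stoppers need a steep tilt, about 1 rad, to slide off.
- tray_handle (a point): Middle of the tray's round handle bar: 12 mm diameter, 120 mm long along the feeder's x, held at both ends, its axis 45 mm beyond the tray's end wall. With the tray level it is at y = +225 mm, z = 145 mm in the feeder frame; it turns with the tray (225 mm along it and 30 mm above the hinge line).
- hopper (a point): Middle of the hopper's mouth, at rim height, 100 mm above the bench. Open steel hopper, inside 190 mm (feeder x) by 140 mm (feeder y -5 to -145 mm); its floor slopes from about 54 mm height beside the tray down to 23 mm at the deck.
- stopper0: Bar-top stopper: dark wooden head 32 mm diameter x 14 mm, cork shank 20 mm diameter x 24 mm; 22 g nominal. Origin at the centre of the head's flat end, z along the shank; starts standing on its head in the tray.
- stopper1: Bar-top stopper: dark wooden head 32 mm diameter x 14 mm, cork shank 20 mm diameter x 24 mm; 22 g nominal. Origin at the centre of the head's flat end, z along the shank; starts standing on its head in the tray.
- stopper2: Bar-top stopper: dark wooden head 32 mm diameter x 14 mm, cork shank 20 mm diameter x 24 mm; 22 g nominal. Origin at the centre of the head's flat end, z along the shank; starts standing on its head in the tray.
- stopper3: Bar-top stopper: dark wooden head 32 mm diameter x 14 mm, cork shank 20 mm diameter x 24 mm; 22 g nominal. Origin at the centre of the head's flat end, z along the shank; starts standing on its head in the tray.
- stopper4: Bar-top stopper: dark wooden head 32 mm diameter x 14 mm, cork shank 20 mm diameter x 24 mm; 22 g nominal. Origin at the centre of the head's flat end, z along the shank; starts standing on its head in the tray.
- stopper5: Bar-top stopper: dark wooden head 32 mm diameter x 14 mm, cork shank 20 mm diameter x 24 mm; 22 g nominal. Origin at the centre of the head's flat end, z along the shank; starts standing on its head in the tray.
- bottle: Bystander: upright wine bottle, 76 mm diameter, 300 mm tall; origin at its base.
- jar: Bystander: glass jar, 70 mm diameter, 90 mm tall; origin at its base.
- hammer: Bystander: small hammer lying on the bench.

How it is judged:
By the outcome, as a careful person would: the job done as asked, in the order asked, and still so for the second after the job is handed in, with the robot touching nothing.
It also fails if it takes over 59 s, if anything falls off the work surface, if the arm or the gripper's body presses on something with over 40 N, if the wrist force passes 120 N, or if a joint passes its speed limit or range.

ROBOT

A 6-joint arm with a two-finger parallel gripper is mounted at the origin on the work surface. World frame = base frame: x ahead of the robot, y to its left, z up, the work surface at z = 0. Lengths are in m, angles in rad, forces in N, time in s.
With the tool pointing down it reaches from about 0.375 to 0.9 m from the base axis. Payload 3.1 kg.
Tool frame: the origin (TCP) lies at the very end of the fingers, on their centre line; the grasp point (between the pads) lies 19 mm behind it; z points along the fingers, y is the direction in which the jaws open and shut (so a half turn about z gives the same grasp; the last joint's range is limited). The gripper opens to 85 mm and grips with 20 to 120 N. Pads are 22 mm wide; open, the fingers measure 114 mm over their backs; the gripper's body (76 mm by 85 mm) begins 54 mm behind the grasp point. The pads swing forward as they close: fully open they stand 13 mm farther back than shut.
Start: joints at [-1.486, 0.527, 1.433, -0, 1.181, -0.178], TCP at [0.162, -0.604, 0.231] pointing down, gripper open.
Joint ranges: [-3.08, 3.08], [-0.75, 2.2], [0.22, 2.44], [-1.43, 4.57], [0, 2.65], [-2.85, 2.85]. Speed limits (rad/s): [2.79, 2.79, 3.14, 3.14, 3.14, 3.14].

INTERFACE

Orientations are given as a unit quaternion [x, y, z, w].
In Python, from station import manip gives the robot as it stands. The module is installed in compiled form; this text tells all that it offers.
- The arm moves only by the tool send_rows, never from a script. Its argument "commands" is a list of rows, each an object with "delta_pos": the shift along the world's x, y, z in cm, a list of three; "yaw": the turn about the world's z in rad. A call has 1 to 10 rows; each row shifts and turns the pose as measured when the row begins; what a row does not reach is not made up. A row lasts 1/8 s, in which the tool goes at most 62.5 mm and 10.7 degrees, less where a joint would pass 70% of its speed; a pose out of reach is approached as far as the arm can. A call is refused whole if a number of a shift passes 6.25 or a number of a turn 0.188, either way. A call with a gripper value outside its range is refused whole. "grip" is the closure, from -1 (fully open) to 1 (shut), set as the call begins (left out, the last holds). The fingers move at their own pace and stop on an object; "force" is the grip in N (left out, the last holds). Time passes only in rows, so rows that do not move let the fingers close. It gives the time, the measured TCP pose, the force and the opening at its end, in the units of the state.
- manip.sense(): the state, without advancing time (a new reading comes with each control period).
- manip.snapshot(name): name is "side" or "top" or "wrist"; returns the picture (420x560x3 uint8, blue, green, red); there is no depth.
- manip.get_calibration(name): a dict with "fx", "fy", "cx", "cy" (pixels), "dist_coeffs" ([k1, k2, p1, p2, k3] as OpenCV has them; the pictures are not rectified), "world_to_cam" (4x4, takes a point from world to camera coordinates); the wrist camera has in their place "mount" (4x4, takes a point from camera to tool coordinates, whose origin is the TCP and whose axes are the flange's). Camera axes: x right, y down, z forward; pixel columns grow to the right and rows downward; lengths in m; the calibration is good to about 2 mm. A picture is of the moment at which its call begins: read the wrist's pose just before it. get_calibration takes no time and is no camera call.
- manip.sign_off(): hands the job in, once; it reports no verdict.
The state is a dict: "t": time; "q": joint angles; "qd": joint speeds; "tau": joint torques, N m; "tcp_pos": TCP position; "tool_rot": TCP orientation; "force": force on the tool from outside, world axes, zero at the start; "ft_torque": the same for the moment, N m; "finger_gap": opening from 0.0 (shut) to 1.0 (fully open).
Only numpy, scipy, OpenCV 4.12 (cv2) and the standard library are available. Lean on these libraries where they do the work, as an engineer would, in place of code of your own. Each camera call takes 0.05 s, during which the arm holds its last target. There are 200 camera calls.

## Working session

There is one attempt and no reset: what is moved stays moved. The work goes in short steps, Python scripts to look and compute and a tool call to move; the robot and the scene stay as the last step left them, time stands still between calls to the robot, and variables do not carry over. Pictures are saved under pics/ and viewed, about 8 in all and at most 12, crops included, and the job is handed in when it is done.

Besides the shell and the picture viewer there is one more tool, called after ">>>" as name([rows], argument=value, ...), one row to a line, values as JSON. send_rows: Moves the arm, as the interface text tells. Its arguments: {"type":"object","properties":{"commands":{"type":"array","items":{"type":"object","properties":{"delta_pos":{"type":"array","items":{"type":"number"}},"yaw":{"type":"number"}}}},"grip":{"type":"number"},"force":{"type":"number"}},"required":["commands"]}

```bash
mkdir -p pics
cat > h.py <<'E'
import numpy as np, cv2
from station import manip
def ray(name,px):
    c=manip.get_calibration(name)
    K=np.array([[c['fx'],0,c['cx']],[0,c['fy'],c['cy']],[0,0,1]]);d=np.array(c['dist_coeffs'])
    p=cv2.undistortPoints(np.array(px,float).reshape(-1,1,2),K,d)[:,0]
    T=np.array(c['world_to_cam']);R=T[:3,:3];o=-R.T@T[:3,3]
    return o,np.c_[p,np.ones(len(p))]@R
def onplane(name,px,z):
    o,v=ray(name,px); return o+v*((np.array(z)-o[2])/v[:,2])[:,None]
def proj(name,P):
    c=manip.get_calibration(name)
    K=np.array([[c['fx'],0,c['cx']],[0,c['fy'],c['cy']],[0,0,1]]);T=np.array(c['world_to_cam'])
    return cv2.projectPoints(np.array(P,float).reshape(-1,1,3),cv2.Rodrigues(T[:3,:3])[0],T[:3,3],K,np.array(c['dist_coeffs']))[0][:,0]
E
python3 - <<'E'
from h import *
np.set_printoptions(precision=4,suppress=True)
for n in ("top","side"):
    cv2.imwrite(f"pics/{n}0.png",manip.snapshot(n))
    T=np.array(manip.get_calibration(n)['world_to_cam']);print(n,-T[:3,:3].T@T[:3,3],T[:3,:3])
print(manip.sense())
E
```

```text
top [0.3732 0.0144 1.3168] [[ 0.0133 -0.9995  0.0288]
 [-0.9855 -0.018  -0.1687]
 [ 0.1692 -0.0261 -0.9852]]
side [0.5285 0.9572 1.2036] [[-0.9994 -0.0338 -0.0039]
 [-0.0227  0.7485 -0.6627]
 [ 0.0253 -0.6623 -0.7488]]
{'t': 0.1, 'q': array([-1.4865,  0.5284,  1.4338, -0.    ,  1.1814, -0.1785]), 'qd': array([-0.0003, -0.0033, -0.0033, -0.0001, -0.0002,  0.0008]), 'tau': array([ -0.0002, -44.3304, -17.8586,  -0.0002,   0.0039,   0.    ]), 'tcp_pos': array([ 0.1623, -0.6029,  0.2304]), 'tool_rot': array([ 0.9914,  0.131 ,  0.    , -0.001 ]), 'force': array([-0.8174, -0.4071,  0.5618]), 'ft_torque': array([ 0.0391, -0.0653,  0.0309]), 'finger_gap': 1.0016445548067388}
```

View pics/top0.png

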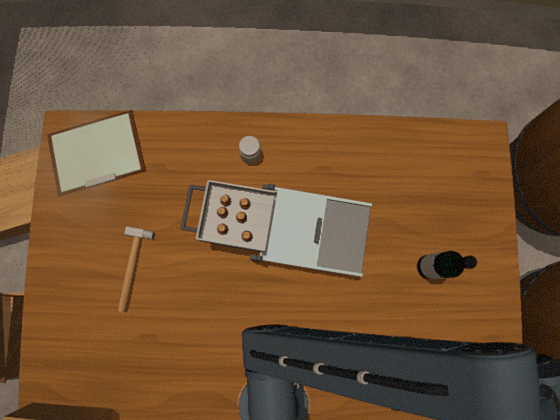

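View pics/side0.png

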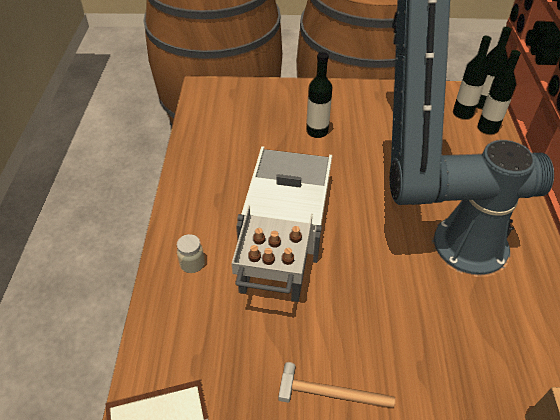

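Top view: the tray is on the left (world +y) with its handle at about (187,208), the cover tab at about (318,231), the jar at (250,150), the hammer at (135,260) and the bottle at (440,264). I'll zoom in to get precise pixels.

Run:
```python
import cv2,numpy as np
a=cv2.imread('pics/top0.png')[170:290,175:385]; b=cv2.imread('pics/side0.png')[140:310,220:345]
A=cv2.resize(a,None,fx=3.8,fy=3.8,interpolation=cv2.INTER_CUBIC)
cv2.imwrite('pics/c1.png',A)
B=cv2.resize(b,None,fx=3.5,fy=3.5,interpolation=cv2.INTER_CUBIC)
cv2.imwrite('pics/c2.png',B)
```

```text
(no output)
```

View pics/c1.png

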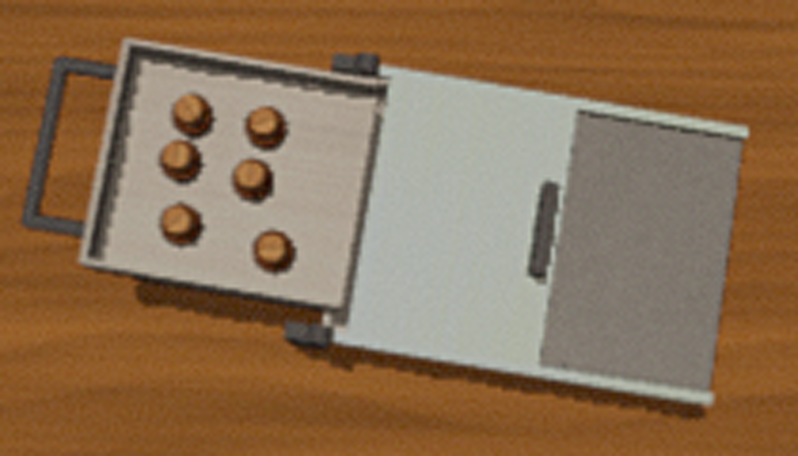

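View pics/c2.png

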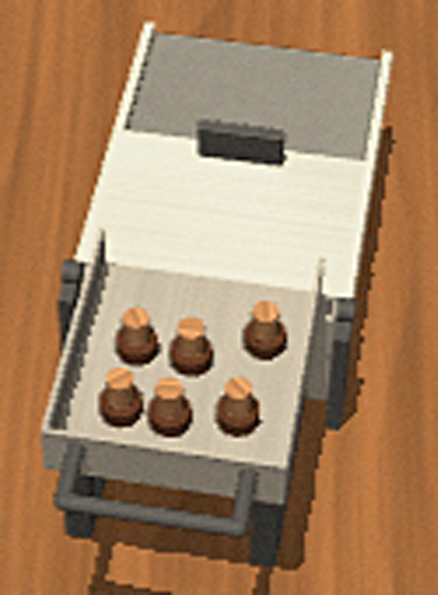

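```bash
cat >> h.py <<'E'
def tri(pt,ps):
    o1,v1=ray('top',[pt]);o2,v2=ray('side',[ps]);A=np.c_[v1[0],-v2[0]]
    s=np.linalg.lstsq(A,o2-o1,rcond=None)[0];a=o1+s[0]*v1[0];b=o2+s[1]*v2[0];return (a+b)/2,np.linalg.norm(a-b)
E
python3 - <<'E'
from h import *
np.set_printoptions(precision=4,suppress=True)
f=lambda u,s,o:(np.array(u)+.5)/s-.5+np.array(o)
t=lambda *u:f(u,3.8,(175,170)); s=lambda *u:f(u,3.5,(220,140))
print('handle',tri(t(47,143),s(152,512)), onplane('top',[t(62,65),t(32,222),t(47,143)],.145))
print('side handle',onplane('side',[s(65,497),s(240,523),s(152,512)],.145))
print('tab',tri(t(545,231),s(242,128)),onplane('top',[t(551,183),t(539,278)],.138),onplane('side',[s(200,124),s(285,131)],.138))
# deck corners: rails' far ends (top), tray wall corners z=.155
print('deck rail',onplane('top',[t(747,130),t(712,402),t(382,68),t(333,340)],.106))
print('cover edge',onplane('top',[t(576,112),t(541,366)],.106))
print('side cover edge',onplane('side',[s(127,128),s(365,158)],.106))
print('deck end',onplane('top',[t(740,135),t(708,392)],.098))
o=np.array([0,0])
print('jar,bottle',onplane('top',[(252,158),(430,268)],0),onplane('side',[(192,262),(319,128)],.0))
E
```

```text
handle (array([0.5762, 0.2537, 0.1449]), np.float64(0.0010615583947628895)) [[0.6352 0.2456 0.145 ]
 [0.5164 0.2619 0.145 ]
 [0.5757 0.2538 0.145 ]]
side handle [[0.6358 0.2435 0.145 ]
 [0.5179 0.2606 0.145 ]
 [0.5767 0.2537 0.145 ]]
tab (array([ 0.5193, -0.118 ,  0.1382]), np.float64(0.004161042809728334)) [[ 0.5534 -0.1222  0.138 ]
 [ 0.4821 -0.1132  0.138 ]] [[ 0.555  -0.1223  0.138 ]
 [ 0.4869 -0.1164  0.138 ]]
deck rail [[ 0.6026 -0.2794  0.106 ]
 [ 0.3927 -0.2485  0.106 ]
 [ 0.6461  0.0053  0.106 ]
 [ 0.4358  0.0388  0.106 ]]
cover edge [[ 0.6142 -0.1454  0.106 ]
 [ 0.4185 -0.1183  0.106 ]]
side cover edge [[ 0.6159 -0.1483  0.106 ]
 [ 0.4208 -0.1196  0.106 ]]
deck end [[ 0.6    -0.2757  0.098 ]
 [ 0.4003 -0.2472  0.098 ]]
jar,bottle [[ 0.7666  0.0812  0.    ]
 [ 0.4187 -0.4921  0.    ]] [[ 0.7828  0.0851  0.    ]
 [ 0.4189 -0.4978  0.    ]]
```

>>> send_rows([
  {"delta_pos":[0,0,5]},
  {"delta_pos":[0,0,5]},
  {"delta_pos":[0,0,5]},
  {"delta_pos":[2,2.5,0],"yaw":-0.06},
  {"delta_pos":[3.5,5,0],"yaw":-0.06},
  {"delta_pos":[3.5,5,0],"yaw":-0.06},
  {"delta_pos":[3.5,5,0],"yaw":-0.06},
  {"delta_pos":[3.5,5,0],"yaw":-0.06},
  {"delta_pos":[3.5,5,0],"yaw":-0.06},
  {"delta_pos":[3.5,5,0],"yaw":-0.05},
], grip=-1, force=30)

```text
validation failed for argument at $.co...
```

>>> send_rows([
  {"delta_pos":[0.0,0.0,5.0],"yaw":0.0},
  {"delta_pos":[0.0,0.0,5.0],"yaw":0.0},
  {"delta_pos":[0.0,0.0,5.0],"yaw":0.0},
  {"delta_pos":[2.0,2.5,0.0],"yaw":-0.06},
  {"delta_pos":[3.5,5.0,0.0],"yaw":-0.06},
  {"delta_pos":[3.5,5.0,0.0],"yaw":-0.06},
  {"delta_pos":[3.5,5.0,0.0],"yaw":-0.06},
  {"delta_pos":[3.5,5.0,0.0],"yaw":-0.06},
  {"delta_pos":[3.5,5.0,0.0],"yaw":-0.06},
  {"delta_pos":[3.5,5.0,0.0],"yaw":-0.05},
], grip=-1, force=30)

```text
t: 1.35
tcp_pos: [0.3933, -0.2695, 0.3789]
tool_rot: [0.996, -0.085, 0.002, -0.005]
force: [0.6, -0.4, 0.3]
finger_gap: 1.001
```

>>> send_rows([
  {"delta_pos":[3.5,4.2,-1.0],"yaw":0.01},
  {"delta_pos":[4.0,4.5,-3.0],"yaw":0.01},
  {"delta_pos":[3.5,4.2,-4.0],"yaw":0.0},
  {"delta_pos":[1.8,2.2,-4.0],"yaw":0.0},
  {"delta_pos":[0.0,0.0,-2.0],"yaw":0.0},
  {"delta_pos":[0.0,0.0,0.0],"yaw":0.0},
])

```text
t: 2.1
tcp_pos: [0.5181, -0.1165, 0.2408]
tool_rot: [0.997, -0.071, 0.002, -0.005]
force: [-0.2, -0.1, 0.6]
finger_gap: 0.998
```

Run:
```python
from h import *
print(manip.sense())
a=manip.snapshot('top');b=manip.snapshot('side')
cv2.imwrite('pics/v1.png',np.hstack([cv2.resize(a[150:310,180:400],None,fx=1.8,fy=1.8),cv2.resize(b[60:280,180:420],(388,288+0))]))
```

```text
{'t': 2.1, 'q': array([-0.43760701,  0.38864851,  1.65805243,  0.01163927,  1.0951161 ,
        1.27011259]), 'qd': array([ 0.01746161, -0.00730669, -0.02162541,  0.00572491, -0.00249837,
        0.0035979 ]), 'tau': array([ 2.06475067e-01, -3.55967438e+01, -1.61693019e+01,  4.75473586e-02,
       -7.12755485e-02,  1.39180705e-03]), 'tcp_pos': array([ 0.51812274, -0.11647196,  0.24078848]), 'tool_rot': array([ 0.99745817, -0.07106639,  0.00176196, -0.00486521]), 'force': array([-0.19298099, -0.09149489,  0.63747467]), 'ft_torque': array([ 0.01867926,  0.02136553, -0.0358216 ]), 'finger_gap': 0.9984204278889224}
```

View pics/v1.png

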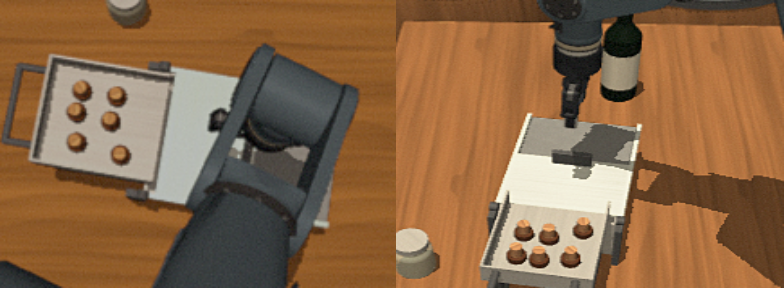

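The gripper is centred over the tab, with the jaws along the slide direction. I'll descend and grip it.

>>> send_rows([
  {"delta_pos":[0.2,-0.2,-4.0],"yaw":0.0},
  {"delta_pos":[0.0,0.0,-4.0],"yaw":0.0},
  {"delta_pos":[0.0,0.0,-2.5],"yaw":0.0},
  {"delta_pos":[0.0,0.0,-1.0],"yaw":0.0},
  {"delta_pos":[0.0,0.0,-0.5],"yaw":0.0},
  {"delta_pos":[0.0,0.0,0.0],"yaw":0.0},
])

```text
t: 2.95
tcp_pos: [0.5277, -0.1261, 0.129]
tool_rot: [0.997, -0.074, 0.014, 0.0]
force: [0.4, 0.7, -0.2]
finger_gap: 0.997
```

>>> send_rows([
  {"delta_pos":[-0.6,0.8,0.0],"yaw":0.0},
  {"delta_pos":[0.0,0.0,-0.7],"yaw":0.0},
  {"delta_pos":[0.0,0.0,-0.5],"yaw":0.0},
  {"delta_pos":[0.0,0.0,0.0],"yaw":0.0},
])

```text
t: 3.45
tcp_pos: [0.5223, -0.1177, 0.1184]
tool_rot: [0.997, -0.074, 0.016, 0.001]
force: [-0.2, -0.2, -0.4]
finger_gap: 0.998
```

>>> send_rows([
  {"delta_pos":[0.0,0.0,-0.5],"yaw":0.0},
  {"delta_pos":[0.0,0.0,0.0],"yaw":0.0},
])

```text
t: 3.7
tcp_pos: [0.5225, -0.1178, 0.1129]
tool_rot: [0.997, -0.074, 0.016, 0.001]
force: [0.3, -0.2, -0.5]
finger_gap: 0.998
```

>>> send_rows([
  {"delta_pos":[0.0,0.0,0.0],"yaw":0.0},
  {"delta_pos":[0.0,0.0,0.0],"yaw":0.0},
  {"delta_pos":[0.0,0.0,0.0],"yaw":0.0},
  {"delta_pos":[0.0,0.0,0.0],"yaw":0.0},
  {"delta_pos":[0.0,0.0,0.0],"yaw":0.0},
  {"delta_pos":[0.0,0.0,0.0],"yaw":0.0},
], grip=1, force=40)

```text
t: 4.45
tcp_pos: [0.5227, -0.1181, 0.1132]
tool_rot: [0.997, -0.074, 0.016, 0.001]
force: [0.2, -0.1, -0.2]
finger_gap: 0.132
```

>>> send_rows([
  {"delta_pos":[-0.1,-0.7,0.0],"yaw":0.0},
  {"delta_pos":[-0.2,-1.4,0.0],"yaw":0.0},
  {"delta_pos":[-0.2,-1.4,0.0],"yaw":0.0},
  {"delta_pos":[-0.2,-1.4,0.0],"yaw":0.0},
  {"delta_pos":[-0.2,-1.4,0.0],"yaw":0.0},
  {"delta_pos":[-0.2,-1.4,0.0],"yaw":0.0},
  {"delta_pos":[-0.2,-1.4,0.0],"yaw":0.0},
  {"delta_pos":[-0.2,-1.0,0.0],"yaw":0.0},
  {"delta_pos":[0.0,0.0,0.0],"yaw":0.0},
])

```text
t: 5.58
tcp_pos: [0.5062, -0.227, 0.1131]
tool_rot: [0.997, -0.075, 0.016, 0.001]
force: [-1.0, -0.7, 1.4]
finger_gap: 0.133
```

>>> send_rows([
  {"delta_pos":[-0.1,-0.7,0.0],"yaw":0.0},
  {"delta_pos":[-0.1,-0.7,0.0],"yaw":0.0},
  {"delta_pos":[-0.1,-0.4,0.0],"yaw":0.0},
  {"delta_pos":[0.0,0.0,0.0],"yaw":0.0},
])

```text
t: 6.08
tcp_pos: [0.5034, -0.2455, 0.1132]
tool_rot: [0.997, -0.075, 0.017, 0.001]
force: [-0.2, -0.5, -0.3]
finger_gap: 0.132
```

>>> send_rows([
  {"delta_pos":[0.0,-0.3,0.0],"yaw":0.0},
  {"delta_pos":[0.0,-0.3,0.0],"yaw":0.0},
])

```text
t: 6.32
tcp_pos: [0.5033, -0.2458, 0.1131]
tool_rot: [0.997, -0.076, 0.016, -0.004]
force: [3.0, 11.8, 3.4]
finger_gap: 0.132
```

>>> send_rows([
  {"delta_pos":[0.0,0.1,0.0],"yaw":0.0},
  {"delta_pos":[0.0,0.0,0.0],"yaw":0.0},
  {"delta_pos":[0.0,0.0,0.0],"yaw":0.0},
  {"delta_pos":[0.0,0.0,0.0],"yaw":0.0},
], grip=0.05)

```text
t: 6.82
tcp_pos: [0.503, -0.2454, 0.113]
tool_rot: [0.997, -0.075, 0.016, -0.004]
force: [-0.2, 0.1, 0.2]
finger_gap: 0.471
```

>>> send_rows([
  {"delta_pos":[0.0,0.0,2.0],"yaw":0.0},
  {"delta_pos":[0.0,0.0,4.0],"yaw":0.0},
  {"delta_pos":[0.0,0.0,5.0],"yaw":0.0},
  {"delta_pos":[0.0,0.0,4.0],"yaw":0.0},
  {"delta_pos":[0.5,4.0,2.0],"yaw":0.0},
  {"delta_pos":[1.0,6.0,0.0],"yaw":0.0},
  {"delta_pos":[1.0,6.0,0.0],"yaw":0.0},
  {"delta_pos":[1.0,6.0,0.0],"yaw":0.0},
])

```text
t: 7.82
tcp_pos: [0.538, -0.0265, 0.2892]
tool_rot: [0.997, -0.081, 0.018, -0.002]
force: [0.9, -0.9, 0.1]
finger_gap: 0.474
```

>>> send_rows([
  {"delta_pos":[0.8,5.6,0.0],"yaw":0.004},
  {"delta_pos":[0.8,5.6,0.0],"yaw":0.004},
  {"delta_pos":[0.8,5.6,0.0],"yaw":0.004},
  {"delta_pos":[0.7,5.6,0.0],"yaw":0.004},
  {"delta_pos":[0.7,5.2,0.0],"yaw":0.0},
  {"delta_pos":[0.0,0.0,0.0],"yaw":0.0},
])

```text
t: 8.57
tcp_pos: [0.5764, 0.2614, 0.2892]
tool_rot: [0.997, -0.071, 0.019, -0.002]
force: [0.8, -0.9, -0.2]
finger_gap: 0.473
```

>>> send_rows([
  {"delta_pos":[0.0,-0.7,-3.0],"yaw":0.0},
  {"delta_pos":[0.0,0.0,-4.0],"yaw":0.0},
  {"delta_pos":[0.0,0.0,-2.0],"yaw":0.0},
  {"delta_pos":[0.0,0.0,0.0],"yaw":0.0},
])

```text
t: 9.07
tcp_pos: [0.5763, 0.2509, 0.1974]
tool_rot: [0.997, -0.071, 0.02, -0.001]
force: [0.4, -0.1, -0.1]
finger_gap: 0.478
```

Run:
```python
from h import *
s=manip.sense();print(s['tcp_pos'],s['q'])
a=manip.snapshot('top');b=manip.snapshot('side')
cv2.imwrite('pics/v2.png',np.hstack([cv2.resize(a[150:310,150:390],(450,300)),cv2.resize(b[120:320,190:390],(300,300))]))
```

```text
[0.57631312 0.25093452 0.1973892 ] [ 0.23825282  0.55672373  1.48551882 -0.01222902  1.06093907  1.95712838]
```

View pics/v2.png

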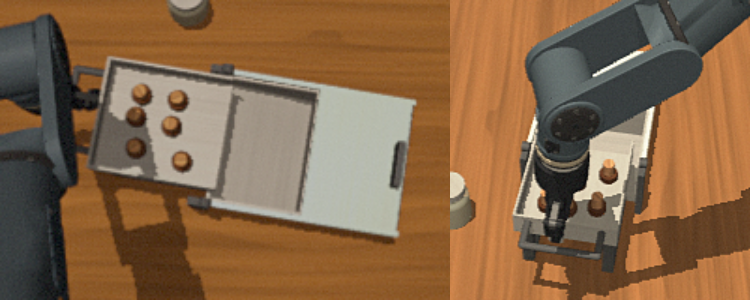

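The cover is now over the deck and the hopper is fully open. The gripper stands above the bar, so I'll descend onto it.

>>> send_rows([
  {"delta_pos":[0.0,0.3,0.0],"yaw":0.0},
  {"delta_pos":[0.0,0.0,-2.5],"yaw":0.0},
  {"delta_pos":[0.0,0.0,-2.5],"yaw":0.0},
  {"delta_pos":[0.0,0.0,-1.4],"yaw":0.0},
  {"delta_pos":[0.0,0.0,-0.6],"yaw":0.0},
  {"delta_pos":[0.0,0.0,0.0],"yaw":0.0},
])

```text
t: 9.93
tcp_pos: [0.5832, 0.2559, 0.1357]
tool_rot: [0.997, -0.071, 0.03, -0.004]
force: [-0.5, 0.7, 0.4]
finger_gap: 0.474
```

>>> send_rows([
  {"delta_pos":[-0.6,-0.2,0.0],"yaw":0.0},
  {"delta_pos":[0.0,0.0,-0.5],"yaw":0.0},
  {"delta_pos":[0.0,0.0,-0.5],"yaw":0.0},
  {"delta_pos":[0.0,0.0,0.0],"yaw":0.0},
])

```text
t: 10.42
tcp_pos: [0.5778, 0.2541, 0.1271]
tool_rot: [0.997, -0.071, 0.031, -0.005]
force: [-0.1, -0.7, -1.1]
finger_gap: 0.47
```

>>> send_rows([
  {"delta_pos":[0.0,0.0,0.0],"yaw":0.0},
  {"delta_pos":[0.0,0.0,0.0],"yaw":0.0},
  {"delta_pos":[0.0,0.0,0.0],"yaw":0.0},
  {"delta_pos":[0.0,0.0,0.0],"yaw":0.0},
  {"delta_pos":[0.0,0.0,0.0],"yaw":0.0},
], grip=1, force=25)

```text
t: 11.05
tcp_pos: [0.5782, 0.2554, 0.1272]
tool_rot: [0.997, -0.072, 0.032, -0.006]
force: [-0.7, 1.3, 0.3]
finger_gap: 0.13
```

```bash
cat > arc.py <<'E'
import numpy as np
r,f=np.hypot(.225,.03),np.arctan2(.03,.225)
B=np.array([.5782,.2554,.1272]); u=np.array([.1455,.9894])
def pos(t):
    d=r*(np.cos(t+f)-np.cos(f)); return np.r_[B[:2]+u*d,B[2]+r*(np.sin(t+f)-np.sin(f))]
def theta(p): return np.arctan2(.030+p[2]-B[2],.225+(np.array(p[:2])-B[:2])@u)-f
E
python3 - <<'E'
from arc import *
np.set_printoptions(precision=2,suppress=True)
T=np.arange(0,1.16,.07)
for a,b in zip(T,T[1:]): print(round(b,2),(pos(b)-pos(a))*100, pos(b))
E
```

```text
0.07 [-0.04 -0.26  1.57] [0.58 0.25 0.14]
0.14 [-0.05 -0.37  1.54] [0.58 0.25 0.16]
0.21 [-0.07 -0.48  1.51] [0.58 0.24 0.17]
0.28 [-0.09 -0.58  1.48] [0.58 0.24 0.19]
0.35 [-0.1  -0.68  1.43] [0.57 0.23 0.2 ]
0.42 [-0.11 -0.78  1.38] [0.57 0.22 0.22]
0.49 [-0.13 -0.87  1.32] [0.57 0.22 0.23]
0.56 [-0.14 -0.96  1.26] [0.57 0.21 0.24]
0.63 [-0.15 -1.05  1.19] [0.57 0.2  0.25]
0.7 [-0.17 -1.12  1.11] [0.57 0.18 0.27]
0.77 [-0.18 -1.2   1.03] [0.57 0.17 0.28]
0.84 [-0.19 -1.27  0.94] [0.56 0.16 0.28]
0.91 [-0.2  -1.33  0.85] [0.56 0.15 0.29]
0.98 [-0.2  -1.38  0.75] [0.56 0.13 0.3 ]
1.05 [-0.21 -1.43  0.65] [0.56 0.12 0.31]
1.12 [-0.22 -1.47  0.55] [0.56 0.1  0.31]
```

>>> send_rows([
  {"delta_pos":[-0.05,-0.25,1.55],"yaw":0.0},
  {"delta_pos":[-0.05,-0.4,1.55],"yaw":0.0},
  {"delta_pos":[-0.05,-0.5,1.5],"yaw":0.0},
  {"delta_pos":[-0.1,-0.6,1.5],"yaw":0.0},
])

```text
t: 11.55
tcp_pos: [0.5754, 0.2381, 0.1909]
tool_rot: [0.997, -0.072, 0.031, -0.007]
force: [2.8, 1.1, -4.4]
finger_gap: 0.124
```

```bash
cat > st.py <<'E'
from h import *
from arc import *
np.set_printoptions(precision=2,suppress=True)
s=manip.sense();p=s['tcp_pos'];t=theta(p)
print('th',round(t,3),'err cm',(pos(t)-p)*100,s['force'],s['finger_gap'],s['q'][3:])
E
python3 st.py
```

```text
th 0.292 err cm [ 0.01 -0.06 -0.03] [ 2.76  1.1  -4.35] 0.12439025811879353 [-0.01  1.    1.93]
```

Tracking well, so I'll continue the lift.

>>> send_rows([
  {"delta_pos":[-0.1,-0.7,1.4],"yaw":0.0},
  {"delta_pos":[-0.1,-0.8,1.4],"yaw":0.0},
  {"delta_pos":[-0.15,-0.9,1.3],"yaw":0.0},
  {"delta_pos":[-0.15,-1.0,1.25],"yaw":0.0},
  {"delta_pos":[-0.15,-1.05,1.2],"yaw":0.0},
])

```text
t: 12.18
tcp_pos: [0.5683, 0.1905, 0.2625]
tool_rot: [0.997, -0.072, 0.032, -0.007]
force: [1.7, 1.6, -3.0]
finger_gap: 0.127
```

```bash
python3 st.py
```

```text
th 0.671 err cm [ 0.01 -0.19 -0.19] [ 1.73  1.59 -3.02] 0.12694354735044408 [0.   1.13 1.85]
```

>>> send_rows([
  {"delta_pos":[-0.15,-1.25,0.95],"yaw":0.0},
  {"delta_pos":[-0.2,-1.25,0.95],"yaw":0.0},
  {"delta_pos":[-0.2,-1.3,0.85],"yaw":0.0},
  {"delta_pos":[-0.1,-0.9,0.5],"yaw":0.0},
])

```text
t: 12.68
tcp_pos: [0.5611, 0.1426, 0.3004]
tool_rot: [0.997, -0.073, 0.033, -0.01]
force: [0.4, 3.9, 1.6]
finger_gap: 0.129
```

```bash
python3 st.py
```

```text
th 0.939 err cm [ 0.02 -0.22 -0.39] [0.41 3.89 1.59] 0.128692360116277 [0.01 1.19 1.76]
```

>>> send_rows([
  {"delta_pos":[-0.2,-1.1,0.4],"yaw":0.0},
  {"delta_pos":[-0.15,-1.0,0.4],"yaw":0.0},
  {"delta_pos":[-0.15,-1.0,0.3],"yaw":0.0},
  {"delta_pos":[0.0,0.0,0.0],"yaw":0.0},
  {"delta_pos":[0.0,0.0,0.0],"yaw":0.0},
  {"delta_pos":[0.0,0.0,0.0],"yaw":0.0},
])

```text
t: 13.42
tcp_pos: [0.5562, 0.1099, 0.3154]
tool_rot: [0.997, -0.073, 0.035, -0.012]
force: [-1.2, 2.2, 4.4]
finger_gap: 0.128
```

```bash
python3 st.py
python3 - <<'E'
from h import *
a=manip.snapshot('top');b=manip.snapshot('side')
cv2.imwrite('pics/v3.png',np.hstack([cv2.resize(a[150:310,150:390],(450,300)),cv2.resize(b[100:300,190:390],(300,300))]))
E
```

```text
th 1.096 err cm [ 0.04 -0.16 -0.44] [-1.18  2.19  4.43] 0.1278861513817219 [0.02 1.21 1.7 ]
```

View pics/v3.png

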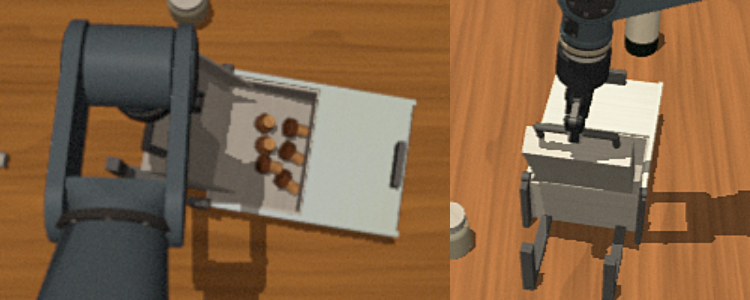

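All six stoppers are in the hopper: two columns in the top view, at x≈265 and x≈290, y 123–182. Now I'll lower the tray slowly.

>>> send_rows([
  {"delta_pos":[0.1,0.7,-0.3],"yaw":0.0},
  {"delta_pos":[0.2,1.3,-0.65],"yaw":0.0},
  {"delta_pos":[0.2,1.3,-0.75],"yaw":0.0},
  {"delta_pos":[0.2,1.2,-0.85],"yaw":0.0},
  {"delta_pos":[0.2,1.2,-0.9],"yaw":0.0},
])

```text
t: 14.15
tcp_pos: [0.5651, 0.1686, 0.2816]
tool_rot: [0.997, -0.072, 0.036, -0.01]
force: [-0.1, 2.1, 2.6]
finger_gap: 0.125
```

```bash
python3 st.py
```

```text
th 0.798 err cm [ 0.01 -0.17 -0.23] [-0.08  2.06  2.63] 0.1250232110748135 [0.01 1.15 1.81]
```

>>> send_rows([
  {"delta_pos":[0.15,1.05,-1.0],"yaw":0.0},
  {"delta_pos":[0.15,1.05,-1.1],"yaw":0.0},
  {"delta_pos":[0.15,1.0,-1.2],"yaw":0.0},
  {"delta_pos":[0.15,0.9,-1.25],"yaw":0.0},
  {"delta_pos":[0.1,0.8,-1.3],"yaw":0.0},
])

```text
t: 14.78
tcp_pos: [0.5734, 0.2228, 0.22]
tool_rot: [0.997, -0.071, 0.037, -0.012]
force: [0.6, 3.4, 1.2]
finger_gap: 0.131
```

```bash
python3 st.py
```

```text
th 0.436 err cm [-0.01 -0.08 -0.05] [0.61 3.44 1.15] 0.13087745238708198 [0.01 1.04 1.9 ]
```

>>> send_rows([
  {"delta_pos":[0.1,0.7,-1.4],"yaw":0.0},
  {"delta_pos":[0.1,0.65,-1.4],"yaw":0.0},
  {"delta_pos":[0.1,0.55,-1.4],"yaw":0.0},
  {"delta_pos":[0.05,0.4,-1.2],"yaw":0.0},
  {"delta_pos":[0.05,0.25,-1.0],"yaw":0.0},
])

```text
t: 15.4
tcp_pos: [0.5777, 0.2515, 0.1492]
tool_rot: [0.997, -0.07, 0.037, -0.012]
force: [-0.6, 4.9, 0.2]
finger_gap: 0.124
```

```bash
python3 st.py
```

```text
th 0.098 err cm [-0.01 -0.01 -0.  ] [-0.56  4.94  0.15] 0.12432687934060398 [0.   0.9  1.94]
```

>>> send_rows([
  {"delta_pos":[0.0,0.15,-0.6],"yaw":0.0},
  {"delta_pos":[0.0,0.1,-0.5],"yaw":0.0},
  {"delta_pos":[0.0,0.05,-0.4],"yaw":0.0},
  {"delta_pos":[0.0,0.05,-0.3],"yaw":0.0},
  {"delta_pos":[0.0,0.0,0.0],"yaw":0.0},
])

```text
t: 16.02
tcp_pos: [0.5783, 0.2553, 0.1284]
tool_rot: [0.997, -0.071, 0.037, -0.012]
force: [1.0, 4.9, -0.8]
finger_gap: 0.131
```

>>> send_rows([
  {"delta_pos":[0.0,0.0,-0.2],"yaw":0.0},
  {"delta_pos":[0.0,0.0,-0.2],"yaw":0.0},
  {"delta_pos":[0.0,0.0,0.0],"yaw":0.0},
])

```text
t: 16.4
tcp_pos: [0.5784, 0.2556, 0.1265]
tool_rot: [0.997, -0.071, 0.038, -0.013]
force: [1.1, 4.9, -2.0]
finger_gap: 0.129
```

```bash
python3 st.py
```

```text
th -0.003 err cm [-0.02 -0.01 -0.  ] [ 1.06  4.9  -1.97] 0.1286756787756467 [0.   0.86 1.95]
```

>>> send_rows([
  {"delta_pos":[0.0,0.0,-0.2],"yaw":0.0},
  {"delta_pos":[0.0,0.0,-0.2],"yaw":0.0},
  {"delta_pos":[0.0,0.0,0.0],"yaw":0.0},
])

```text
t: 16.77
tcp_pos: [0.5784, 0.2556, 0.1264]
tool_rot: [0.997, -0.071, 0.039, -0.013]
force: [0.8, 4.3, -1.9]
finger_gap: 0.127
```

>>> send_rows([
  {"delta_pos":[0.0,0.0,-0.3],"yaw":0.0},
])

```text
t: 16.9
tcp_pos: [0.5786, 0.2557, 0.1258]
tool_rot: [0.997, -0.071, 0.039, -0.013]
force: [-8.1, 1.4, 26.6]
finger_gap: 0.129
```

Upward reaction of 26 N: the tray is on its rest. I'll relax, open partway and withdraw upward.

>>> send_rows([
  {"delta_pos":[0.0,0.0,0.0],"yaw":0.0},
  {"delta_pos":[0.0,0.0,0.0],"yaw":0.0},
])

```text
t: 17.15
tcp_pos: [0.5785, 0.2557, 0.1261]
tool_rot: [0.997, -0.071, 0.039, -0.013]
force: [-0.1, 4.4, 1.9]
finger_gap: 0.128
```

>>> send_rows([
  {"delta_pos":[0.0,0.0,0.0],"yaw":0.0},
  {"delta_pos":[0.0,0.0,0.0],"yaw":0.0},
  {"delta_pos":[0.0,0.0,0.0],"yaw":0.0},
  {"delta_pos":[0.0,0.0,0.0],"yaw":0.0},
  {"delta_pos":[0.0,0.0,1.0],"yaw":0.0},
  {"delta_pos":[0.0,0.0,2.0],"yaw":0.0},
  {"delta_pos":[0.0,0.0,4.0],"yaw":0.0},
  {"delta_pos":[0.0,0.0,5.0],"yaw":0.0},
  {"delta_pos":[0.0,0.0,5.0],"yaw":0.0},
], grip=0.05)

```text
t: 18.27
tcp_pos: [0.5741, 0.2511, 0.2957]
tool_rot: [0.997, -0.07, 0.032, -0.009]
force: [1.2, 0.5, -0.2]
finger_gap: 0.475
```

>>> send_rows([
  {"delta_pos":[-3.0,5.0,2.0],"yaw":0.0},
  {"delta_pos":[-3.0,5.0,0.0],"yaw":0.0},
  {"delta_pos":[-3.0,5.0,0.0],"yaw":0.0},
  {"delta_pos":[0.0,0.0,0.0],"yaw":0.0},
])

```text
t: 18.77
tcp_pos: [0.4854, 0.405, 0.3275]
tool_rot: [0.996, -0.072, 0.041, -0.013]
force: [0.4, 0.2, -1.0]
finger_gap: 0.474
```

Run:
```python
from h import *
s=manip.sense();print(s['t'],s['tcp_pos'],s['force'])
a=manip.snapshot('top');b=manip.snapshot('side')
cv2.imwrite('pics/top9.png',a)
cv2.imwrite('pics/v4.png',np.hstack([cv2.resize(a[90:330,90:490],(500,300)),cv2.resize(b[60:420,160:410],(208,300))]))
a0=cv2.imread('pics/top0.png')
# changes at handle/tray rim, jar, bottle, hammer
for n,(x0,y0,x1,y1) in dict(jar=(232,130,266,170),bottle=(412,245,482,285),hammer=(112,220,160,315),handle=(180,180,208,238)).items():
    d=cv2.absdiff(a,a0)[y0:y1,x0:x1].max(2);print(n,d.mean(),(d>40).sum())
```

```text
18.775 [0.48542993 0.40502421 0.32752907] [ 0.42408506  0.24939256 -0.95518423]
jar 5.352941176470588 0
bottle 7.950714285714286 0
hammer 9.919736842105262 303
handle 5.413177339901478 0
```

View pics/v4.png

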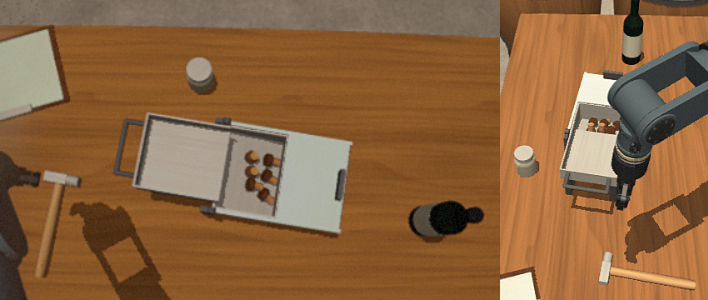

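```bash
python3 -c "
from station import manip
print(manip.sign_off())"
```

```text
the job is handed in; nothing more can be done
None
```

The job is done and handed in at about 19 s of the 59 s allowed. I slid the cover open by its tab and gripped the handle bar. I then tipped the tray to about 1.1 rad, lowered it slowly to its rest and let go.

- **Cover:** it met a firm stop with about 12 N of resistance, within 2 mm of the expected full-open position. The last pictures show it still open.
- **Stoppers:** all six are visible in the hopper and the tray is empty.
- **Tray:** the handle region of the top picture matches the start picture. A last 3 mm press down met 27 N of upward force, which confirmed it was seated.
- **Bystanders:** the jar and bottle regions match the start pictures. The hammer's region differs in 303 pixels. It looks unmoved, and I put the difference down to the arm and its shadow, as the gripper never came near it.
- **Oddities:** during the tip the tool ran about 4 mm outside the ideal arc, and it leaned a few hundredths of a radian along the bar. The forces I read during the lift and lowering stayed under 7 N.

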